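# Hold the pump cover over its housing for bolting

### The job

Pick up the bare aluminium three-hole pump cover by its square hub and hold it level over the blue pump housing, about 15 mm above the machined face and not touching it, turned so that each of its three holes is straight above its threaded hole (yellow mark over yellow mark). Finish there, still holding it steady in the gripper with nothing else carrying it, so that I can slip the gasket in and start the bolts; do not let the cover bump the housing, and leave the red square cover, the spool and the bolt tray where they are.

Things in the scene. Friction and masses are not known exactly. Their poses are not given: they have to be found in the camera images.
- cover: Loose aluminium cover, 0.3 kg, flat on the bench, hub up. Disc 84 mm across, 8 mm thick, with three lugs (26 mm across, 13 mm through holes): hole 0 (nose) at x +62 mm, holes 1, 2 at x -52, y +28 / -28 mm. Square hub 32 x 32 mm in the middle, sides along x and y, 8 to 36 mm above the underside. Yellow mark between hub and nose. Origin: centre of the underside, z up.
- housing: Fixed blue pump housing on a steel holding plate (150 x 120 x 12 mm). Round open body 84 mm across, three lugs with 9 mm threaded holes in the cover's pattern: hole 0 (nose, yellow mark beside it) at x +62 mm, holes 1, 2 at x -52, y +28 / -28 mm. Origin: on the bench under the body's centre, z up. Level bare machined face 70 mm above the origin.
- cover_hole0 (a point): centre of the cover's nose hole, at the underside of the plate
- cover_hole1 (a point): centre of the cover's hole 1 (x -52, y +28 mm), at the underside
- cover_hole2 (a point): centre of the cover's hole 2 (x -52, y -28 mm), at the underside
- housing_hole0 (a point): mouth centre of the housing's threaded nose hole, on the machined face
- housing_hole1 (a point): mouth centre of threaded hole 1 (x -52, y +28 mm), on the machined face
- housing_hole2 (a point): mouth centre of threaded hole 2 (x -52, y -28 mm), on the machined face
- other_cover: Bystander: loose red square cover, 90 x 90 x 8 mm, four corner holes, a low round steel boss 40 mm across, 20 mm high in all; belongs to another pump. Origin: centre of the underside.
- spool: Bystander: loose grey flanged spool standing upright, 64 mm across, 70 mm high. Origin: centre of the underside.
- bolt_tray: Bystander: loose yellow open tray of bolts, 80 x 110 x 25 mm. Origin: centre of the underside.
Mind the look-alikes: they are no part of the job. Of the things like the cover, leave any that is pink or purple; of the rest the larger one is meant.

How it is judged:
On the way:
1. the cover is lifted well clear of the bench in the fingers (height (world z) of cover above 0.05 m and contact force between the fingers and cover above 1 N), for 0.2 s.
At the end, for the whole second after the job is handed in: The gripper still holds the cover, at rest and level within about 4.5 degrees, each of its three holes within 4 mm horizontally of its own threaded hole and 7 to 25 mm above the machined face, nothing but the fingers carrying it; the red cover, spool and tray are within 15 mm of where they began (horizontal distance between cover_hole0 and housing_hole0 below 0.004 m and horizontal distance between cover_hole1 and housing_hole1 below 0.004 m and horizontal distance between cover_hole2 and housing_hole2 below 0.004 m and z of cover_hole0 in the frame of housing_hole0 between 0.007 and 0.025 m and z of cover_hole1 in the frame of housing_hole1 between 0.007 and 0.025 m and z of cover_hole2 in the frame of housing_hole2 between 0.007 and 0.025 m and angle between cover's own z axis and vertical below 0.08 rad and contact force between the fingers and cover above 1 N and contact force between cover and housing below 0.1 N and contact force between cover and other_cover below 0.1 N and contact force between cover and spool below 0.1 N and contact force between cover and bolt_tray below 0.1 N and linear speed of cover below 0.02 m/s and distance of each of other_cover, spool, bolt_tray from where it was at the start of the episode below 0.015 m); the arm keeps its last pose, push and grip.
It fails at once if the cover bumps the housing (over 2 N) (contact force between cover and housing above 2 N).
It fails at once if a bystander is disturbed (moved over 15 mm) (distance of any of other_cover, spool, bolt_tray from where it was at the start of the episode above 0.015 m).
It also fails if it takes over 38 s, if anything falls off the work surface, if the arm or the gripper's body presses on something with over 40 N, if the wrist force passes 120 N, or if a joint passes its speed limit or range.

### The arm

A 7-joint arm with a two-finger parallel gripper is mounted at the origin on the work surface. World frame = base frame: x ahead of the robot, y to its left, z up, the work surface at z = 0. Lengths are in m, angles in rad, forces in N, time in s.
With the tool pointing down it reaches from about 0.425 to 0.875 m from the base axis. Payload 9.9 kg.
Tool frame: the origin (TCP) lies midway between the tips of the shut fingers; the grasp point (between the pads) lies 19 mm behind it; z points along the fingers, y is the line along which they close (so a half turn about z gives the same grasp; the last joint's range is limited). The gripper opens to 85 mm and grips with 20 to 120 N. Pads are 22 mm wide; open, the fingers measure 114 mm over their backs; the gripper's body (76 mm by 85 mm) begins 54 mm behind the grasp point. The pads swing forward as they close: fully open they stand 13 mm farther back than shut.
Start: joints at [1.202, 0.576, 0.025, 1.437, -0.015, 1.129, -0.057], TCP at [0.19, -0.648, 0.231] pointing down, gripper open.
Joint ranges: [-2.76, 2.76], [-0.34, 2.15], [-1.52, 1.57], [0.19, 2.46], [-1.09, 4.23], [0.17, 1.99], [-2.82, 2.82]. Speed limits (rad/s): [2.22, 2.22, 3.01, 3.01, 3.14, 3.14, 3.14].

### API

Orientations are given as [roll, pitch, yaw] about the fixed x, y, z axes, in that order (R = Rz(yaw) Ry(pitch) Rx(roll)).
In Python, from cell import env gives the robot as it stands.
- The arm moves only by the tool jog_arm, never from a script. Its argument "rows" is a list of rows, each a list of 2 entries, a list of its own where there are three numbers: the shift along the tool's x, y, z in m, then the turn about the tool's z in degrees. In form: [[[tx, ty, tz], turn], ...]. A call has 1 to 20 rows; each row shifts and turns the commanded pose from where the row before left it, along the tool's axes as they then stand; what a row does not reach is not made up. A row lasts 1/10 s, in which the tool goes at most 50 mm and 8.59 degrees, less where a joint would pass 70% of its speed; a pose out of reach is approached as far as the arm can. A call is refused whole if a number of a shift passes 0.05 or a number of a turn 8.59, either way. A call with a gripper value outside its range is refused whole. "hand" is the finger opening in m, from 0 to 0.0854, set as the call begins (left out, the last holds). The fingers move at their own pace and stop on an object; "grip_force" is the grip in N (left out, the last holds). Time passes only in rows, so rows that do not move let the fingers close. It gives the time, the measured TCP pose, the force, the opening and the grip force at its end, in the units of the state.
- env.get_state(): the state, without advancing time (a new reading comes with each control period).
- env.read_camera(name): name is "scene" or "top" or "wrist"; returns a dict with "frame" (384x512x3 uint8, red, green, blue), "fx", "fy", "cx", "cy" (pixels), "R" (3x3) and "t" (3): a world point X has camera coordinates R X + t. Camera axes: x right, y down, z forward; pixel columns grow to the right and rows downward; lengths in m; the calibration is good to about 2 mm. A picture is of the moment at which its call begins. There is no depth.
- env.finish_job(): hands the job in; it is judged then, once.
Trained networks look in a picture, given as the dict that the camera call returned (one of the last four; its "shot" number tells which), for a name from the list of things; names that differ only in an ending like _2 or _b are one class to them, and where a whole thing is asked for, a point or a joint stands for the part that bears it (a point fixed in the world has none). Each returns a list of dicts, best first, with "score" (0 to 1); they miss things now and then, are a little off and sometimes report something else, mostly with a low value. They report only what shows in the picture. A call takes as long as a camera call. They do not tell look-alikes from the thing itself.
- env.silhouettes(picture, target): "pixels" (384x512 bool, what is visible of it) and "bbox" ([left, top, right, bottom] in pixels, round what is visible of it).
The state is a dict: "time_s": time; "q": joint angles; "joint_velocities": joint speeds; "tau": joint torques, N m; "tcp_pos": TCP position; "ee_rot": TCP orientation; "force": force on the tool from outside, world axes, zero at the start; "torque": the same for the moment, N m; "opening": finger opening in m; "grasp_force": force on a finger pad.
Only numpy, scipy, OpenCV 4.12 (cv2) and the standard library are available. Lean on these libraries where they do the work, as an engineer would, in place of code of your own. Each camera call takes 0.05 s, during which the arm holds its last target. There are 200 camera calls.

## Working session

There is one attempt and no reset: what is moved stays moved. The work goes in short steps, Python scripts to look and compute and a tool call to move; the robot and the scene stay as the last step left them, time stands still between calls to the robot, and variables do not carry over. Pictures are saved under pics/ and viewed, at most 10 in all, crops included, and the job is handed in when it is done.

Besides the shell and the picture viewer there is one more tool, called by a JSON object that holds its "fn" and its "kwargs". jog_arm: Moves the arm, as the interface text tells. Its arguments: {"type":"object","properties":{"rows":{"type":"array"},"hand":{"type":"number"},"grip_force":{"type":"number"}},"required":["rows"]}

```bash
mkdir -p pics
python3 - <<'E'
from cell import env
import cv2,numpy as np
ps=[]
for n in("top","scene"):
    p=env.read_camera(n); ps.append(p)
    cv2.imwrite(f"pics/{n}0.png",cv2.cvtColor(p["frame"],cv2.COLOR_RGB2BGR)); print(n,p["fx"],p["cx"],p["cy"],(-p["R"].T@p["t"]).round(3),np.round(p["R"],3).tolist())
    for t in("cover","housing","other_cover","spool","bolt_tray"):
        print(t,[(round(d["score"],2),np.round(d["bbox"]).tolist()) for d in env.silhouettes(p,t)])
s=env.get_state();print({k:np.round(v,3).tolist() for k,v in s.items()})
E
```

```text
top 409.03036020303676 255.29651832461695 195.89443122475527 [0.459 0.034 1.223] [[-0.018, -0.999, -0.029], [-0.997, 0.02, -0.068], [0.069, 0.028, -0.997]]
cover [(0.81, [175.0, 184.0, 209.0, 233.0]), (0.77, [125.0, 202.0, 161.0, 225.0]), (0.67, [181.0, 255.0, 210.0, 277.0]), (0.56, [155.0, 135.0, 201.0, 158.0]), (0.2, [276.0, 111.0, 320.0, 144.0])]
housing [(0.73, [259.0, 163.0, 313.0, 224.0])]
other_cover [(0.88, [347.0, 183.0, 389.0, 221.0]), (0.24, [177.0, 186.0, 208.0, 231.0])]
spool [(0.88, [225.0, 118.0, 243.0, 141.0])]
bolt_tray [(0.71, [276.0, 111.0, 318.0, 146.0])]
scene 404.1108827994048 256.05355584204125 196.6096170001194 [ 1.181 -0.079  0.732] [[0.205, 0.979, -0.009], [0.689, -0.151, -0.708], [-0.695, 0.139, -0.706]]
cover [(0.96, [312.0, 181.0, 362.0, 216.0]), (0.89, [293.0, 148.0, 328.0, 169.0]), (0.6, [354.0, 233.0, 416.0, 269.0]), (0.56, [367.0, 177.0, 408.0, 195.0])]
housing [(0.93, [194.0, 186.0, 265.0, 256.0]), (0.27, [309.0, 179.0, 359.0, 217.0])]
other_cover [(0.74, [100.0, 214.0, 146.0, 254.0])]
spool [(0.92, [298.0, 251.0, 332.0, 295.0])]
bolt_tray [(0.87, [197.0, 280.0, 253.0, 324.0])]
{'time_s': 0.6, 'q': [1.202, 0.576, 0.025, 1.437, -0.015, 1.129, -0.057], 'joint_velocities': [-0.001, 0.002, -0.001, -0.0, 0.0, -0.0, 0.001], 'tau': [-0.002, -76.512, 2.247, -28.62, 0.015, 0.003, -0.0], 'tcp_pos': [0.19, -0.648, 0.231], 'ee_rot': [3.142, 0.0, 0.285], 'force': [0.209, 0.635, 0.191], 'torque': [0.06, 0.0, -0.02], 'grasp_force': 0.0, 'opening': 0.085}
```

Run:
```python
import cv2
a=cv2.imread("pics/top0.png")[95:295,110:410]; cv2.imwrite("pics/top0c.png",cv2.resize(a,None,fx=2.66,fy=2.66,interpolation=cv2.INTER_CUBIC))
a=cv2.imread("pics/scene0.png")[140:330,90:430]; cv2.imwrite("pics/scene0c.png",cv2.resize(a,None,fx=2.35,fy=2.35,interpolation=cv2.INTER_CUBIC))
```

```text
(no output)
```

View pics/top0c.png

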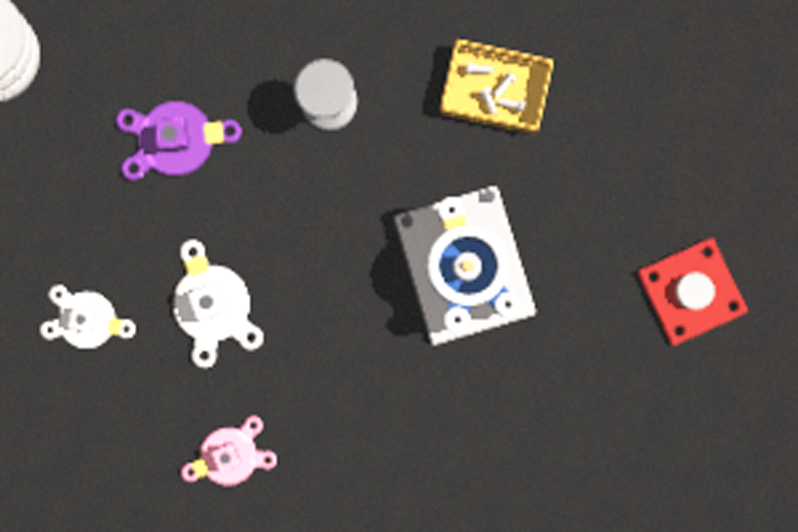

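View pics/scene0c.png

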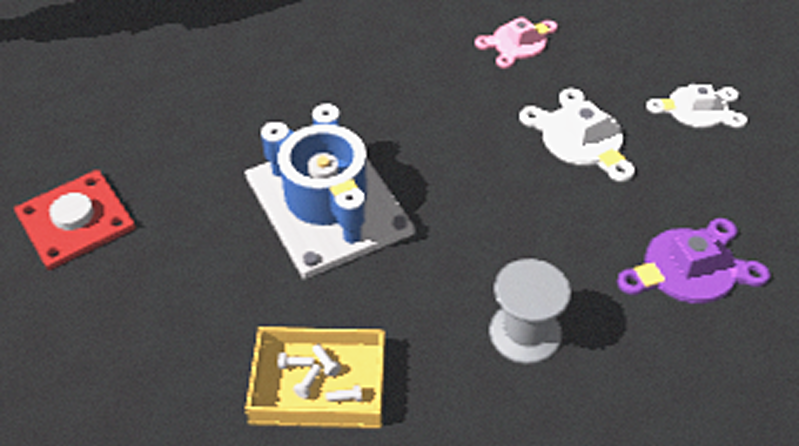

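The large bare cover is in the top crop at (210,303), with its nose hole at (193,250) and rear holes at (204,355) and (252,338). The housing is at (463,265), with its nose at (452,210). The small white, pink and purple covers are decoys.

```bash
cat > h.py <<'E'
import numpy as np
from scipy.optimize import least_squares
H=np.array([[.062,0],[-.052,.028],[-.052,-.028]])
def proj(p,X):
    c=X@p["R"].T+p["t"]; return np.c_[p["fx"]*c[:,0]/c[:,2]+p["cx"],p["fy"]*c[:,1]/c[:,2]+p["cy"]]
def pts(v,z,P=H):
    c,s=np.cos(v[2]),np.sin(v[2]); return np.c_[P@np.array([[c,s],[-s,c]])+v[:2],np.full(len(P),z)]
def back(p,uv,z):
    d=p["R"].T@np.array([(uv[0]-p["cx"])/p["fx"],(uv[1]-p["cy"])/p["fy"],1]); o=-p["R"].T@p["t"]; return (o+d*(z-o[2])/d[2])[:2]
def fit(obs,z):
    "obs: list of (picture, 3x2 pixels, nose first; NaN allowed)"
    best=None
    for sw in([0,1,2],[0,2,1]):
        for a in np.arange(-3,3.1,1.):
            p,uv=obs[0]; x0=np.r_[back(p,np.nanmean(uv,0),z),a]
            f=lambda v:np.nan_to_num(np.concatenate([(proj(p,pts(v,z))-uv[sw]).ravel() for p,uv in obs]))
            r=least_squares(f,x0)
            if best is None or r.cost<best.cost: best=r
    n=sum(np.isfinite(u).sum() for _,u in obs); return best.x,(2*best.cost/n)**.5
E
python3 - <<'E'
from h import *; from cell import env
T=env.read_camera("top");S=env.read_camera("scene")
t=lambda a:np.array(a)/2.66+[109.7,94.7]; s=lambda a:np.array(a)/2.35+[89.7,139.7]
ct,cs=t([[193,250],[204,355],[252,338]]),s([[620,168],[530,116],[571,97]])
ht,hs=t([[452,210],[457,319],[505,304]]),s([[348,198],[274,131],[325,113]])
for o,z in(((ct,cs),.008),((ht,hs),.07)):
    for obs in([(T,o[0])],[(S,o[1])],[(T,o[0]),(S,o[1])]): print(*[np.round(x,4) for x in fit(obs,z)])
W=env.read_camera("wrist");print(W["fx"],(-W["R"].T@W["t"]),np.round(W["R"],3).tolist())
E
```

```text
[0.5094 0.2658 0.3378] 0.2472
[0.5119 0.2639 0.3571] 0.2993
[0.5095 0.266  0.4099] 7.6959
[ 0.5415 -0.0186  0.2586] 0.3984
[ 0.5434 -0.021  -6.0188] 0.0621
[ 0.5424 -0.02    0.2587] 7.9392
303.6140848287889 [ 0.27219696 -0.62348706  0.37482877] [[0.281, -0.96, 0.0], [-0.907, -0.265, 0.328], [-0.314, -0.092, -0.945]]
```

{"fn": "jog_arm", "kwargs": {"rows": [[[0.0286, -0.028, 0], 0], [[0.0286, -0.028, 0], 0], [[0.0286, -0.028, 0], 0], [[0.0286, -0.028, 0], 0], [[0.0286, -0.028, 0], 0], [[0.0286, -0.028, 0], 0], [[0.0286, -0.028, 0], 0], [[0.0286, -0.028, 0], 0], [[0.0286, -0.028, 0], 0], [[0.0286, -0.028, 0], 0], [[0.0286, -0.028, 0], 0], [[0.0286, -0.028, 0], 0], [[0.0286, -0.028, 0], 0], [[0.0286, -0.028, 0], 0], [[0.0286, -0.028, 0], 0], [[0.0286, -0.028, 0], 0], [[0.0286, -0.028, 0], 0], [[0.0286, -0.028, 0], 0], [[0, 0, 0], 0], [[0, 0, 0], 0]]}}

```text
time_s: 2.75
tcp_pos: [0.5422, -0.0186, 0.2311]
ee_rot: [-3.142, 0.0, 0.287]
force: [-0.2, -1.0, -0.1]
opening: 0.0857
grasp_force: 0.0
```

Run:
```python
from h import *; from cell import env; import cv2
W=env.read_camera("wrist");s=env.get_state();print(np.round(s["q"],3))
np.savez("w1.npz",**W)
cv2.imwrite("pics/w1.png",cv2.cvtColor(W["frame"],cv2.COLOR_RGB2BGR))
print(-W["R"].T@W["t"],proj(W,pts([.5425,-.02,.261],.07)).round(1))
```

```text
[ 0.06   0.38  -0.155  1.786  0.07   0.981 -1.409]
[0.62477843 0.00588083 0.37463799] [[260.4 113.2]
 [231.8 219.6]
 [282.8 220.8]]
```

View pics/w1.png

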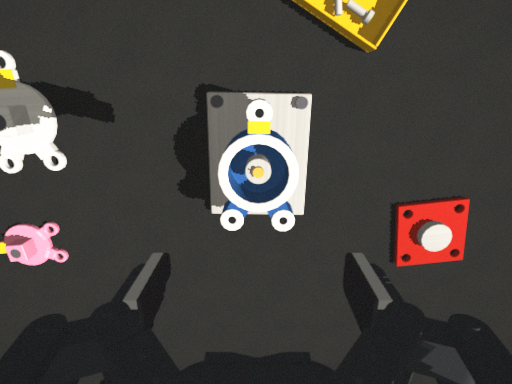

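The housing is centred at (258,172), with its holes at about (260,113), (232,220) and (283,220). Next I refine those and move over the cover.

```bash
cat >> h.py <<'E'
import cv2
def refine(frame,uv,lo=4):
    "sub-pixel centre of the dark hole enclosed by a bright ring near each pixel"
    g=cv2.cvtColor(frame,cv2.COLOR_RGB2GRAY); out=[]
    for u,v in uv:
        x,y,k,m=int(round(u))-14,int(round(v))-14,29,8
        a=cv2.resize(g[y:y+k,x:x+k],None,fx=m,fy=m,interpolation=cv2.INTER_CUBIC)
        _,b=cv2.threshold(a,0,255,cv2.THRESH_BINARY_INV+cv2.THRESH_OTSU)
        n,_,st,c=cv2.connectedComponentsWithStats(b)
        ok=[i for i in range(1,n) if st[i,0]>0 and st[i,1]>0 and st[i,0]+st[i,2]<k*m and st[i,1]+st[i,3]<k*m and st[i,4]>lo*m*m]
        if not ok: out.append([np.nan]*2); continue
        i=min(ok,key=lambda i:np.hypot(*(c[i]-k*m/2))); out.append([x+(c[i,0]+.5)/m-.5,y+(c[i,1]+.5)/m-.5])
    return np.array(out)
E
python3 - <<'E'
from h import *
W=dict(np.load("w1.npz"))
uv=refine(W["frame"],[[260,113],[232,220],[283,221]]);print(uv);print(fit([(W,uv)],.07))
E
```

```text
[[259.0707015  112.74870332]
 [231.75118975 219.65570575]
 [282.84827107 220.36272854]]
(array([ 0.5426145 , -0.01933757,  0.27193108]), np.float64(0.06259832512138241))
```

{"fn": "jog_arm", "kwargs": {"rows": [[[0.004, -0.024, 0.0], 0], [[0.004, -0.024, 0.0], 0], [[0.004, -0.024, 0.0], 0], [[0.004, -0.024, 0.0], 0], [[0.004, -0.024, 0.0], 0], [[0.004, -0.024, 0.0], 0], [[0.004, -0.024, 0.0], 0], [[0.004, -0.024, 0.0], 0], [[0.004, -0.024, 0.0], 0], [[0.004, -0.024, 0.0], 0], [[0.004, -0.024, 0.0], 0], [[0.004, -0.024, 0.0], 0], [[0, 0, 0.03], -3.3], [[0, 0, 0.03], 0], [[0, 0, 0], 0], [[0, 0, 0], 0]]}}

```text
time_s: 4.4
tcp_pos: [0.5076, 0.2691, 0.1718]
ee_rot: [3.141, 0.001, 0.34]
force: [1.1, 1.0, 0.3]
opening: 0.0852
grasp_force: 0.0
```

Run:
```python
from h import *; from cell import env
W=env.read_camera("wrist");np.savez("w2.npz",**W)
cv2.imwrite("pics/w2.png",cv2.cvtColor(W["frame"],cv2.COLOR_RGB2BGR))
a=proj(W,pts([.511,.265,.345],.008));uv=refine(W["frame"],a,8);print(a.round(1),uv);print(fit([(W,uv)],.008))
```

```text
[[261.9 110.8]
 [236.5 217.6]
 [287.2 217.4]] [[259.22727204 110.1120869 ]
 [234.66608166 216.9840616 ]
 [285.1893797  216.66160938]]
(array([0.51092289, 0.26745557, 0.34890641]), np.float64(0.09704543211606344))
```

View pics/w2.png

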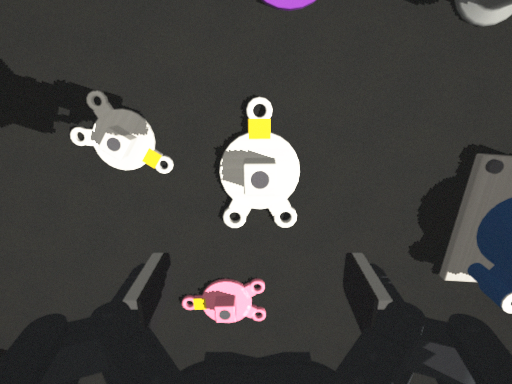

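The cover is at (260,170), with its hub top at (260,180) and holes at (259,110), (235,217) and (285,217). The fit is consistent with the full-size pattern. Going down to the hub.

{"fn": "jog_arm", "kwargs": {"rows": [[[0.0013, 0.0013, 0.01], -0.5], [[0.0013, 0.0013, 0.015], 0], [[0, 0, 0.02], 0], [[0, 0, 0.02], 0], [[0, 0, 0.02], 0], [[0, 0, 0.02], 0], [[0, 0, 0.02], 0], [[0, 0, 0.015], 0], [[0, 0, 0.01], 0], [[0, 0, 0.006], 0], [[0, 0, 0.005], 0], [[0, 0, 0], 0], [[0, 0, 0], 0]]}}

```text
time_s: 5.75
tcp_pos: [0.5109, 0.269, 0.0108]
ee_rot: [-3.141, -0.001, 0.351]
force: [-0.2, 0.8, -0.3]
opening: 0.0855
grasp_force: 0.0
```

{"fn": "jog_arm", "kwargs": {"rows": [[[0, 0, 0], 0], [[0, 0, 0], 0], [[0, 0, 0], 0], [[0, 0, 0], 0], [[0, 0, 0], 0], [[0, 0, 0], 0], [[0, 0, 0], 0], [[0, 0, 0], 0], [[0, 0, 0], 0], [[0, 0, 0], 0], [[0, 0, 0], 0], [[0, 0, 0], 0]], "hand": 0.02, "grip_force": 60}}

```text
time_s: 6.95
tcp_pos: [0.5108, 0.2689, 0.0107]
ee_rot: [-3.142, -0.001, 0.351]
force: [-0.3, -1.3, 5.2]
opening: 0.0309
grasp_force: 60.6
```

{"fn": "jog_arm", "kwargs": {"rows": [[[0, 0, -0.005], 0], [[0, 0, -0.01], 0], [[0, 0, -0.015], 0], [[0, 0, -0.02], 0], [[0, 0, -0.02], 0], [[0, 0, -0.02], 0], [[0, 0, -0.02], 0], [[0, 0, -0.02], 0], [[0, 0, -0.02], 0], [[0, 0, -0.01], 0], [[0, 0, 0], 0], [[0, 0, 0], 0]]}}

```text
time_s: 8.15
tcp_pos: [0.5103, 0.2686, 0.1698]
ee_rot: [3.141, 0.001, 0.351]
force: [-0.8, 0.1, -4.0]
opening: 0.0309
grasp_force: 59.7
```

Run:
```python
from h import *; from cell import env
W=env.read_camera("wrist");np.savez("w3.npz",**W);s=env.get_state();print(s["tcp_pos"],s["ee_rot"],s["grasp_force"],s["opening"])
cv2.imwrite("pics/w3.png",cv2.cvtColor(W["frame"],cv2.COLOR_RGB2BGR))
z=s["tcp_pos"][2]-.0107+.008
a=proj(W,pts([.511,.2675,.349],z));uv=refine(W["frame"],a,8);print(a.round(1),uv);print(fit([(W,uv)],z))
```

```text
[0.51005509 0.26847959 0.16941005] [3.14132768e+00 1.49531757e-03 3.51122669e-01] 59.65283453464508 0.03127036251930837
[[260.1 139. ]
 [212.9 327.8]
 [305.4 327.9]] [[nan nan]
 [nan nan]
 [nan nan]]h.py:15: RuntimeWarning: Mean of empty slice
  p,uv=obs[0]; x0=np.r_[back(p,np.nanmean(uv,0),z),a]
Traceback (most recent call last):
  File "h.py", line 17, in fit
    r=least_squares(f,x0)
ValueError: Initial guess is outside of provided bounds
```

View pics/w3.png

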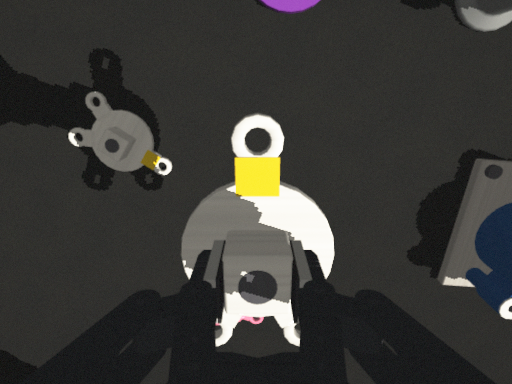

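The cover is held level, with its nose hole at (258,139). The rear holes are partly hidden by the fingers. Moving over the housing at height.

{"fn": "jog_arm", "kwargs": {"rows": [[[-0.0025, 0.01, 0], 0], [[-0.0049, 0.0201, 0], 0], [[-0.0049, 0.0201, 0], 0], [[-0.0049, 0.0201, 0], 0], [[-0.0049, 0.0201, 0], 0], [[-0.0049, 0.0201, 0], 0], [[-0.0049, 0.0201, 0], 0], [[-0.0049, 0.0201, 0], 0], [[-0.0049, 0.0201, 0], 0], [[-0.0049, 0.0201, 0], 0], [[-0.0049, 0.0201, 0], 0], [[-0.0049, 0.0201, 0], 0], [[-0.0049, 0.0201, 0], 0], [[-0.0049, 0.0201, 0], 0], [[-0.0024, 0.0101, 0], 0], [[0, 0, 0], 1.5], [[0, 0, 0], 1.5], [[0, 0, 0], 1.5], [[0, 0, 0], 0], [[0, 0, 0], 0]]}}

```text
time_s: 10.2
tcp_pos: [0.5429, -0.0181, 0.1703]
ee_rot: [-3.141, -0.0, 0.274]
force: [0.1, -0.5, -3.3]
opening: 0.0311
grasp_force: 59.9
```

Run:
```python
from h import *; from cell import env
s=env.get_state();print(s["tcp_pos"],s["ee_rot"],s["grasp_force"])
z=s["tcp_pos"][2]-.0107+.008; x=s["tcp_pos"]; yaw=s["ee_rot"][2]
for n in("wrist","top","scene"):
    W=env.read_camera(n);np.savez(f"{n}4.npz",**W)
    cv2.imwrite(f"pics/{n}4.png",cv2.cvtColor(W["frame"],cv2.COLOR_RGB2BGR))
    a=proj(W,pts([x[0],x[1],yaw],z));uv=refine(W["frame"],a,3);print(n,a.round(1).tolist(),uv.round(1).tolist())
    print([back(W,u,z).round(4) for u in uv], pts([x[0],x[1],yaw],z).round(4).tolist())
W=dict(np.load("w3.npz"));g=[258.5,139.3];print(back(W,g,.1667))
```

```text
[ 0.54293334 -0.01813883  0.17032281] [-3.14145222e+00 -5.57616002e-05  2.74056856e-01] 59.894646406173706
wrist [[257.5, 139.9], [211.1, 328.8], [303.8, 328.8]] [[250.4, 145.7], [nan, nan], [nan, nan]]
[array([0.599 , 0.0012]), array([nan, nan]), array([nan, nan])] [[0.6026, -0.0014, 0.1676], [0.4853, -0.0053, 0.1676], [0.5005, -0.0592, 0.1676]]
top [[279.9, 168.2], [282.5, 213.4], [303.3, 207.1]] [[nan, nan], [nan, nan], [nan, nan]]
[array([nan, nan]), array([nan, nan]), array([nan, nan])] [[0.6026, -0.0014, 0.1676], [0.4853, -0.0053, 0.1676], [0.5005, -0.0592, 0.1676]]
scene [[237.4, 191.3], [226.5, 155.5], [202.9, 163.2]] [[236.0, 191.9], [nan, nan], [nan, nan]]
[array([ 0.6037, -0.0043]), array([nan, nan]), array([nan, nan])] [[0.6026, -0.0014, 0.1676], [0.4853, -0.0053, 0.1676], [0.5005, -0.0592, 0.1676]]
[0.56885484 0.28939206]
```

{"fn": "jog_arm", "kwargs": {"rows": [[[-0.0008, 0.0008, 0.004], 0], [[0, 0, 0.008], 0], [[0, 0, 0.01], 0], [[0, 0, 0.01], 0], [[0, 0, 0.01], 0], [[0, 0, 0.01], 0], [[0, 0, 0.008], 0], [[0, 0, 0.006], 0], [[0, 0, 0.004], 0], [[0, 0, 0.003], 0], [[0, 0, 0], 0], [[0, 0, 0], 0], [[0, 0, 0], 0], [[0, 0, 0], 0]]}}

```text
time_s: 11.75
tcp_pos: [0.5426, -0.02, 0.0976]
ee_rot: [3.141, -0.0, 0.273]
force: [0.2, 0.2, -2.8]
opening: 0.0313
grasp_force: 59.8
```

Run:
```python
from h import *; from cell import env
s=env.get_state();print(s["tcp_pos"],s["ee_rot"],s["grasp_force"],s["force"])
x=s["tcp_pos"]; yaw=s["ee_rot"][2]; z=x[2]-.0107
im=[]
for n in("wrist","top","scene"):
    W=env.read_camera(n);np.savez(f"{n}5.npz",**W)
    h=proj(W,pts([.5426,-.0193,.272],.07));c=proj(W,pts([x[0],x[1],yaw],z+.008))
    print(n,h.round(1).tolist(),c.round(1).tolist())
    f=cv2.cvtColor(W["frame"],cv2.COLOR_RGB2BGR)
    m=c.mean(0).astype(int); r,k=(130,3) if n=="wrist" else (50,4)
    if n=="wrist": m=np.array([258,200]);k=1.54
    a=f[m[1]-r:m[1]+r,m[0]-r:m[0]+r]; print(m-r)
    im.append(cv2.resize(a,(400,400),interpolation=cv2.INTER_CUBIC))
cv2.imwrite("pics/c5.png",np.hstack(im[1:]));cv2.imwrite("pics/c5w.png",cv2.resize(im[0],(600,600)))
```

```text
[ 0.54256142 -0.01996535  0.09756367] [ 3.14148807e+00 -4.67741568e-04  2.72524896e-01] 59.84768092632294 [ 0.15275514  0.21083754 -2.84862198]
wrist [[256.3, 132.2], [215.3, 301.1], [297.5, 301.1]] [[257.5, 139.9], [211.1, 328.9], [303.8, 328.8]]
[128  70]
top [[279.3, 173.0], [281.6, 214.4], [300.7, 208.7]] [[279.8, 171.9], [282.1, 214.2], [301.6, 208.4]]
[237 148]
scene [[238.7, 223.5], [228.5, 187.5], [206.7, 195.2]] [[237.9, 215.8], [227.6, 179.8], [205.4, 187.5]]
[173 144]
```

View pics/c5.png

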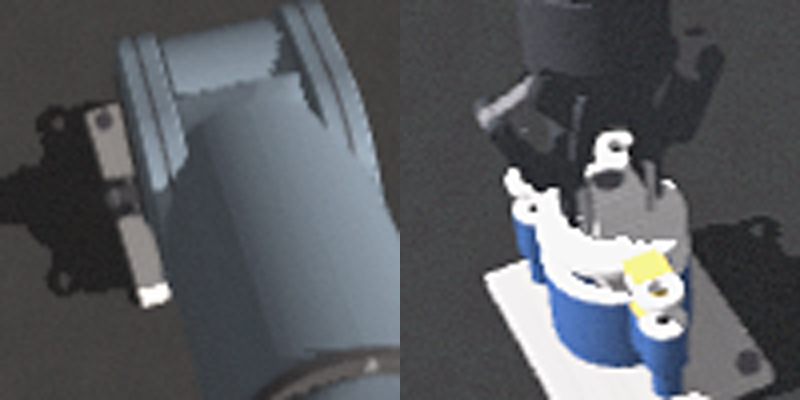

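View pics/c5w.png

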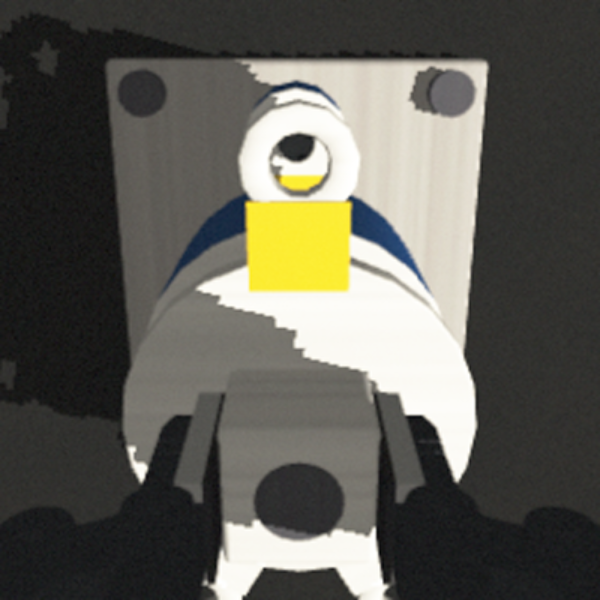

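Both views agree. In the wrist view the cover's nose hole is at (258,140.6), against (257.5,139.9) predicted. The housing's hole shows through it at (256,133), against (256,132). The scene view shows a clear gap with the marks aligned. All offsets are about 1 mm or less, so I'm handing in.

```bash
python3 -c "
from cell import env
print(env.finish_job())"
```

```text
the job is handed in; nothing more can be done
None
```

The job is handed in: the cover is held by its hub, level and about 17 mm above the housing face. The nose hole checked within about 1 mm of its thread; the rear holes were hidden by the gripper, so their alignment comes from the measured grip and turn angle. The verdict was not shown to me.

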